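Bring each case's jar and cassette together on its tray

TASK

Two cases are to be embedded next: the blue one and the yellow one. On each coloured case tray, stand the specimen jar with the lid of that colour upright in the round well, and lay the cassette of that colour flat and centred on the white panel between the two low rails, lengthwise from rail to rail. Keep these jars upright and set them down without dropping them, and leave the red-lidded jar and the pink and green cassettes where they are.

Things in the scene. Friction and masses are not known exactly. Their poses are not given: they have to be found in the camera images.
- tray_blue: fixed flat blue plastic tray, 100 (x) x 190 (y) mm, deck 5 mm high. Origin: centre of underside, z up. Jar well centred at y -47 mm: white disc in a blue rim, 80 mm inner, 88 outer diameter, 6 mm above deck; floor is the deck. Cassette bay centred at y +47 mm: flush white panel 34 (x) x 54 (y) mm between two rails, 36 long, 3 mm high, 54 mm apart along y; x sides open and flat for fingers.
- tray_yellow: fixed flat yellow plastic tray, 100 (x) x 190 (y) mm, deck 5 mm high. Origin: centre of underside, z up. Jar well centred at y -47 mm: white disc in a yellow rim, 80 mm inner, 88 outer diameter, 6 mm above deck; floor is the deck. Cassette bay centred at y +47 mm: flush white panel 34 (x) x 54 (y) mm between two rails, 36 long, 3 mm high, 54 mm apart along y; x sides open and flat for fingers.
- jar_blue: white screw-lid specimen jar with a blue lid, 59 mm in diameter over the lid, 62 mm high, standing upright on the worktop; round and solid, lid fixed. Origin at the centre of its underside, z up. Body 56 mm in diameter; the wider lid begins 47 mm up.
- jar_yellow: white screw-lid specimen jar with a yellow lid, 65 mm in diameter over the lid, 75 mm high, standing upright on the worktop; round and solid, lid fixed. Origin at the centre of its underside, z up. Body 62 mm in diameter; the wider lid begins 60 mm up.
- jar_red: white screw-lid specimen jar with a red lid, 51 mm in diameter over the lid, 54 mm high, standing upright on the worktop; round and solid, lid fixed. Origin at the centre of its underside, z up. Body 48 mm in diameter; the wider lid begins 39 mm up. To be left where it is.
- cassette_blue: blue plastic tissue cassette lying flat on the worktop, 40 x 28 x 7 mm, with black slots on top. Origin at the centre of its underside; x along its 40 mm length, y along its 28 mm width, z up. Grip across the 28 mm width.
- cassette_yellow: yellow plastic tissue cassette lying flat on the worktop, 40 x 28 x 7 mm, with black slots on top. Origin at the centre of its underside; x along its 40 mm length, y along its 28 mm width, z up. Grip across the 28 mm width.
- cassette_pink: pink plastic tissue cassette lying flat on the worktop, 40 x 28 x 7 mm, with black slots on top. Origin at the centre of its underside; x along its 40 mm length, y along its 28 mm width, z up. Grip across the 28 mm width. To be left where it is.
- cassette_green: green plastic tissue cassette lying flat on the worktop, 40 x 28 x 7 mm, with black slots on top. Origin at the centre of its underside; x along its 40 mm length, y along its 28 mm width, z up. Grip across the 28 mm width. To be left where it is.
Things that resemble listed ones, but are neither listed nor needed, are in the scene too. Several things look just like the jar_blue: the one meant starts farthest to the robot's left.

How it is judged (in metres and radians):
At the end, for the whole second after the job is handed in: On each tray the jar of its colour stands upright on the well floor (centre within 14 mm in x and y) and the cassette of its colour lies flat on the panel (within 12 mm in x and y, lengthwise within 15 degrees), at rest; red jar, pink and green cassettes within 30 mm of their starts (x of jar_blue in the frame of tray_blue between -0.014 and 0.014 m and y of jar_blue in the frame of tray_blue between -0.061 and -0.033 m and z of jar_blue in the frame of tray_blue between 0.002 and 0.008 m and angle between each of jar_blue, cassette_blue, jar_yellow, cassette_yellow's own z axis and vertical below 0.08 rad and linear speed of each of jar_blue, cassette_blue, jar_yellow, cassette_yellow below 0.02 m/s and x of cassette_blue in the frame of tray_blue between -0.012 and 0.012 m and y of cassette_blue in the frame of tray_blue between 0.035 and 0.059 m and z of cassette_blue in the frame of tray_blue between 0.002 and 0.008 m and angle between the x axis of cassette_blue and the y axis of tray_blue, either way round below 0.26 rad and x of jar_yellow in the frame of tray_yellow between -0.014 and 0.014 m and y of jar_yellow in the frame of tray_yellow between -0.061 and -0.033 m and z of jar_yellow in the frame of tray_yellow between 0.002 and 0.008 m and x of cassette_yellow in the frame of tray_yellow between -0.012 and 0.012 m and y of cassette_yellow in the frame of tray_yellow between 0.035 and 0.059 m and z of cassette_yellow in the frame of tray_yellow between 0.002 and 0.008 m and angle between the x axis of cassette_yellow and the y axis of tray_yellow, either way round below 0.26 rad and distance of each of jar_red, cassette_pink, cassette_green from where it was at the start of the episode below 0.03 m); the robot touches nothing.
It fails at once if the red-lidded jar or the pink or green cassette is moved more than 30 mm (distance of any of jar_red, cassette_pink, cassette_green from where it was at the start of the episode above 0.03 m).
It fails at once if the blue or yellow jar is tipped by more than about 35 degrees (angle between any of jar_blue, jar_yellow's own z axis and vertical above 0.6 rad).
It fails at once if the blue or yellow jar is dropped (falls freely, faster than 0.7 m/s) ((linear speed of jar_blue above 0.7 m/s and contact force between jar_blue and anything else below 0.05 N) or (linear speed of jar_yellow above 0.7 m/s and contact force between jar_yellow and anything else below 0.05 N)).
It also fails if it takes over 91 s, if anything falls off the work surface, if the arm or the gripper's body presses on something with over 40 N, if the wrist force passes 120 N, or if a joint passes its speed limit or range.

ROBOT

A 6-joint arm with a two-finger parallel gripper is mounted at the origin on a cart in front of the work surface, level with it; the furniture and walls round the work are solid. World frame = base frame: x ahead of the robot, y to its left, z up, the work surface at z = 0. Lengths are in mm, angles in degrees, forces in N, time in s.
With the tool pointing down it reaches from about 300 to 850 mm from the base axis. Payload 4.2 kg.
Tool frame: the origin (TCP) lies at the very end of the fingers, on their centre line; the grasp point (between the pads) lies 19 mm behind it (env.tcp_to_grasp is the distance from the TCP to the grasp point, in mm); z points along the fingers, y is the line along which they close (so a half turn about z gives the same grasp; the last joint's range is limited). The gripper opens to 91 mm and grips with 3 to 60 N. Pads are 32 mm wide; open, the fingers measure 118 mm over their backs; the gripper's body (76 mm by 178 mm) begins 60 mm behind the grasp point.
Start: joints at [73.568, 18.312, 89.639, -0, 72.044, -1.146], TCP at [151.598, 554.672, 213.976] pointing down, gripper open.
Joint ranges: [-177.97, 177.97], [-48.28, 115.42], [12.27, 149.76], [-77.06, 257.06], [2.81, 150.46], [-146.56, 146.56]. Speed limits (degrees/s): [147.25, 147.25, 180, 180, 180, 180].

INTERFACE

Orientations are given as [roll, pitch, yaw] about the fixed x, y, z axes, in that order (R = Rz(yaw) Ry(pitch) Rx(roll)).
In Python, from workcell import env gives the robot as it stands.
- The arm moves only by the tool move_arm, never from a script. Its argument "plan" is a list of rows, each a list of 3 entries, a list of its own where there are three numbers: the shift along the world's x, y, z in cm, then the turn about the world's z in degrees, then the closure, from 0 (fully open) to 1 (shut). In form: [[[x, y, z], turn, claw], ...]. A call has 1 to 5 rows; each row shifts and turns the commanded pose from where the row before left it; what a row does not reach is not made up. A row lasts 1/10 s, in which the tool goes at most 50 mm and 8.59 degrees, less where a joint would pass 70% of its speed; a pose out of reach is approached as far as the arm can. A call is refused whole if a number of a shift passes 5 or a number of a turn 8.59, either way. A call with a gripper value outside its range is refused whole. The fingers move at their own pace and stop on an object; "squeeze" is the grip in N (left out, the last holds). Time passes only in rows, so rows that do not move let the fingers close. It gives the time, the measured TCP pose, the force, the opening and the grip force at its end, in the units of the state.
- env.state(): the state, without advancing time (a new reading comes with each control period).
- env.grab_frame(name): name is "scene" or "side" or "wrist"; returns a dict with "frame" (384x512x3 uint8, red, green, blue), "z_map" (384x512 float32, mm along the optical axis (not along the pixel's ray), 0 where there is no reading), "fovy" (degrees; the focal length in pixels is half the picture's height over the tangent of half this angle, whatever the lens; pixels are square), "cx", "cy" (the principal point, pixels), "position" and "orientation" of the camera in the world. Camera axes: x right, y down, z forward; pixel columns grow to the right and rows downward; lengths in mm; the calibration is good to about 2 mm. The wrist camera is an equidistant fisheye: a pixel r from the principal point sees the ray r / f radians off the axis. A picture is of the moment at which its call begins.
- env.job_done(): hands the job in; it is judged then, once.
Trained networks look in a picture, given as the dict that the camera call returned (one of the last four; its "shot" number tells which), for a name from the list of things; names that differ only in an ending like _2 or _b are one class to them, and where a whole thing is asked for, a point or a joint stands for the part that bears it (a point fixed in the world has none). Each returns a list of dicts, best first, with "score" (0 to 1); they miss things now and then, are a little off and sometimes report something else, mostly with a low value. They report only what shows in the picture. A call takes as long as a camera call. They do not tell look-alikes from the thing itself.
- env.search_frame(picture, label): "point" ([column, row] in pixels, amid what is visible of it).
- env.landmark_of(picture, label): "point" ([column, row] in pixels: a listed point, or the origin of a listed thing).
The state is a dict: "time_s": time; "qpos": joint angles; "qvel": joint speeds; "effort": joint torques, N m; "ee_pos": TCP position; "ee_rot": TCP orientation; "force": force on the tool from outside, world axes, zero at the start; "torque": the same for the moment, N m; "gripper_width": finger opening in mm; "gripper_force": force on a finger pad.
Only numpy, scipy, OpenCV 4.12 (cv2) and the standard library are available. Lean on these libraries where they do the work, as an engineer would, in place of code of your own. Each camera call takes 0.05 s, during which the arm holds its last target. There are 200 camera calls.

## Working session

There is one attempt and no reset: what is moved stays moved. The work goes in short steps, Python scripts to look and compute and a tool call to move; the robot and the scene stay as the last step left them, time stands still between calls to the robot, and variables do not carry over. Pictures are saved under pics/ and viewed, at most 14 in all, crops included, and the job is handed in when it is done.

Besides the shell and the picture viewer there is one more tool, called after "Call:" as a command line: name --argument value ..., lists and objects as JSON in quotes. move_arm: Moves the arm, as the interface text tells. Its arguments: {"type":"object","properties":{"plan":{"type":"array","items":{"type":"array"}},"squeeze":{"type":"number"}},"required":["plan"]}

```bash
mkdir -p pics; ls
cat > h.py <<'E'
import numpy as np, cv2
from workcell import env
from scipy.spatial.transform import Rotation as Ro
def rot(o):
    o=np.array(o,float)
    if o.shape==(3,3): return o
    return Ro.from_euler('xyz',o,degrees=True).as_matrix()
def back(p,u,v,z=None):
    """pixel -> world using depth map (scene/side pinhole; wrist fisheye via p['fish'])"""
    f=p['frame'].shape[0]/2/np.tan(np.radians(p['fovy']/2))
    dx,dy=u-p['cx'],v-p['cy']
    if p.get('fish'):
        r=np.hypot(dx,dy); t=r/f; s=np.sin(t)/r if r>0 else 0
        d=np.array([dx*s,dy*s,np.cos(t)]); d=d/d[2]
    else: d=np.array([dx/f,dy/f,1.])
    R=rot(p['orientation']); C=np.array(p['position'],float)
    if z is not None:
        w=R@d; return C+w*(z-C[2])/w[2]
    zz=p['z_map'][int(round(v)),int(round(u))]
    return C+R@(d*zz)
def grab(n):
    p=env.grab_frame(n); p['fish']=n=='wrist'; return p
E
python3 - <<'E'
from h import *
names="tray_blue tray_yellow jar_blue jar_yellow jar_red cassette_blue cassette_yellow cassette_pink cassette_green".split()
for c in ['scene','side','wrist']:
    p=grab(c); cv2.imwrite(f'pics/{c}0.png',p['frame'][:,:,::-1])
    print(c,p['position'],p['orientation'],p['fovy'],p['cx'],p['cy'])
    for n in names:
        for d in env.search_frame(p,n)[:4]:
            u,v=d['point']; print(n,round(d['score'],2),np.round([u,v]),np.round(back(p,u,v)))
print(env.state())
E
```

```text
pics
scene [-126.59391605 -424.37928106  961.44532602] [-137.9602046    -0.82521162  -57.73652707] 43.6810263733674 251.88516308533517 184.91387840019607
tray_blue 0.83 [341. 268.] [ 502. -290.    5.]
tray_blue 0.38 [333. 202.] [ 627. -200.   62.]
tray_yellow 0.71 [161. 176.] [500. 248.   8.]
jar_blue 0.87 [366. 215.] [ 629. -285.   65.]
jar_blue 0.62 [371. 195.] [ 698. -270.   63.]
jar_yellow 0.8 [264. 158.] [651.  14.  79.]
jar_red 0.59 [214. 144.] [641. 167.  57.]
cassette_blue 0.43 [224. 189.] [555.  78.   8.]
cassette_yellow 0.58 [205. 220.] [444.  58.   8.]
cassette_pink 0.54 [247. 242.] [442. -67.  11.]
cassette_green 0.43 [267. 211.] [551. -59.  13.]
side [ 563.52179147 -467.65885665  894.82140976] [-151.32149258    0.55161394   -2.1560033 ] 48.019017706263504 251.78968590382672 199.15840259311028
tray_blue 0.89 [222. 340.] [ 501. -299.    8.]
tray_blue 0.45 [245. 228.] [556. -57.   6.]
jar_blue 0.92 [334. 317.] [ 720. -275.   62.]
jar_blue 0.87 [290. 330.] [ 634. -297.   64.]
jar_blue 0.78 [291. 281.] [ 644. -202.   60.]
jar_blue 0.25 [196. 236.] [445. -71.   9.]
jar_yellow 
[... 582 characters left out ...]
 364.] [ 495. -294.    7.]
{'time_s': 1.5, 'qpos': array([ 7.35671955e+01,  1.83129444e+01,  8.96400928e+01,  1.47038008e-03,
        7.20427687e+01, -1.14742491e+00]), 'qvel': array([ 0.08067391,  0.00814275, -0.01347196,  0.03298133,  0.02039994,
       -0.11408805]), 'effort': array([-8.93981214e-04, -4.12348187e+01, -2.32226926e+01,  7.28447875e-02,
        3.77299916e-02,  1.63107399e-05]), 'ee_pos': array([151.59593461, 554.67282437, 213.95802782]), 'ee_rot': array([ 1.79995779e+02, -1.31452073e-03,  1.64714167e+02]), 'force': array([ 0.04304375,  0.35351757, -0.38356183]), 'torque': array([-0.02973223, -0.05938655, -0.01551054]), 'gripper_force': 0.0, 'gripper_width': 91.528140765047}
```

View pics/scene0.png

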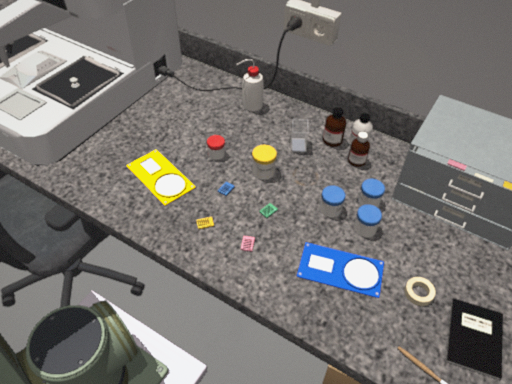

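View pics/side0.png

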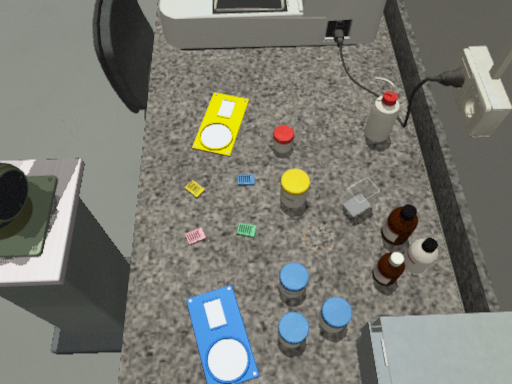

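The pictures show the leftmost blue jar at scene (333,195) and side (293,278); the other two blue jars are to its right. The trays are at scene (161,176) and (341,268), and the cassettes are separate from each other. Next I'll measure with colour masks in both views.

```bash
cat > m.py <<'E'
from h import *
HUE={'blue':(100,125),'yellow':(22,34),'red':(0,8),'pink':(160,178),'green':(60,90)}
# name: colour, expected xy, radius mm, band of top heights
T={'jar_blue':('blue',(644,-202),45,(45,80)),'jar_yellow':('yellow',(668,14),50,(58,95)),'jar_red':('red',(645,158),40,(38,70)),
'cassette_blue':('blue',(559,72),35,(-5,20)),'cassette_yellow':('yellow',(437,55),35,(-5,20)),'cassette_pink':('pink',(445,-75),35,(-5,20)),'cassette_green':('green',(554,-59),35,(-5,20)),
'tray_blue':('blue',(502,-292),130,(-5,25)),'tray_yellow':('yellow',(500,248),130,(-5,25))}
def cloud(p):
    H,W=p['z_map'].shape; u,v=np.meshgrid(np.arange(W),np.arange(H))
    f=H/2/np.tan(np.radians(p['fovy']/2)); dx,dy=u-p['cx'],v-p['cy']
    if p['fish']:
        r=np.hypot(dx,dy)+1e-9; t=np.tan(np.minimum(r/f,1.5))/r; D=np.dstack([dx*t,dy*t,np.ones_like(t)])
    else: D=np.dstack([dx/f,dy/f,np.ones((H,W))])
    D=D@rot(p['orientation']).T; C=np.array(p['position'],float)
    return C,D,C+D*p['z_map'][...,None]
def measure(p,names=T,T=T):
    C,D,X=cloud(p); hsv=cv2.cvtColor(p['frame'],cv2.COLOR_RGB2HSV)
    for n in names:
        c,xy,rad,b=T[n]; lo,hi=HUE[c]
        near=(np.hypot(*(X[...,:2]-xy).transpose(2,0,1))<rad)&(X[...,2]>b[0])&(X[...,2]<b[1])&(p['z_map']>0)
        m=near&(hsv[...,0]>=lo)&(hsv[...,0]<=hi)&(hsv[...,1]>110)&(hsv[...,2]>50)
        if m.sum()<15: print(n,'few',m.sum()); continue
        z=np.median(X[m][:,2])
        def fit(mask,z):
            P=(C+D*((z-C[2])/D[...,2])[...,None])[mask][:,:2].astype(np.float32); return P
        if n[0]=='j':
            z=np.percentile(X[m][:,2],80)
            P=fit(m&(X[...,2]>z-6),z); (cx,cy),r=cv2.minEnclosingCircle(P); print(n,'z%.0f'%z,np.round([cx,cy,r],1),m.sum())
        else:
            if n[0]=='c':
                m=cv2.morphologyEx(m.astype(np.uint8),cv2.MORPH_CLOSE,np.ones((3,3)))>0
            P=fit(m,z); (c0,s,a)=cv2.minAreaRect(P)
            if s[0]<s[1]: a+=90
            a=(a+90)%180-90
            print(n,'z%.1f'%z,np.round(c0,1),np.round(s,1),'long axis %.1f'%a,m.sum())
            if n[0]=='t':
                w=near&(hsv[...,1]<50)&(hsv[...,2]>170)
                k,L,S,_=cv2.connectedComponentsWithStats(w.astype(np.uint8))
                for i in range(1,k):
                    if S[i,4]>60:
                        P=fit(L==i,z); print('   white',np.round(cv2.minAreaRect(P)[0],1),np.round(cv2.minAreaRect(P)[1],1),S[i,4])
E
python3 - <<'E'
from m import *
for c in ['scene','side']:
    print(c); measure(grab(c))
E
```

```text
scene
jar_blue z66 [ 646.3 -191.1   30.4] 352
jar_yellow z79 [666.1  23.6  33.5] 363
jar_red z58 [651.4 171.5  26.8] 200
cassette_blue z8.9 [559.7  74.4] [26. 40.] long axis -2.5 118
cassette_yellow z8.6 [436.4  54.3] [32.1 41.2] long axis -42.6 160
cassette_pink few 0
cassette_green few 10
tray_blue z7.6 [ 499.1 -288.8] [101.6 190.4] long axis -74.5 1902
   white [ 487.6 -243.5] [34.6 54.6] 290
   white [ 514.4 -334. ] [74.5 75.5] 746
tray_yellow z8.1 [500.7 251.8] [194.7 102.2] long axis 73.4 1247
   white [516.5 298.6] [52.5 33.8] 168
   white [489.6 208.9] [72.2 75.6] 467
side
jar_blue z64 [ 649.3 -192.    29. ] 633
jar_yellow z77 [668.8  20.9  32.9] 630
jar_red z55 [654.4 169.3  25.5] 302
cassette_blue z7.0 [560.   72.6] [25.3 36.5] long axis -2.5 159
cassette_yellow z7.1 [437.1  53.5] [29.7 43.1] long axis -41.5 192
cassette_pink few 0
cassette_green few 10
tray_blue z5.9 [ 499.5 -290.2] [100.2 189.8] long axis -74.3 2839
   white [ 486.3 -244.1] [33.6 53.9] 432
   white [ 511.6 -335.5] [75.7 75.3] 1274
tray_yellow z5.9 [501.9 250.7] [193.7 102.1] long axis 73.2 1473
   white [514.9 298.5] [52.7 33.7] 197
   white [487.4 208.8] [73.  74.9] 563
```

Call:
move_arm --plan '[[[2.2,-3.8,0],-2,0],[[2.2,-3.8,0],-2,0],[[2.2,-3.8,0],-2,0],[[2.2,-3.8,0],-2,0],[[2.2,-3.8,0],-2,0]]'

```text
time_s: 2.1
ee_pos: [262.2, 363.2, 214.1]
ee_rot: [180.0, 0.0, 154.7]
force: [1.8, 0.1, -0.5]
gripper_width: 91.2
gripper_force: 0.0
```

Call:
move_arm --plan '[[[2.2,-3.8,0],-2,0],[[2.2,-3.8,0],-2,0],[[2.2,-3.8,0],-2,0],[[2.2,-3.8,0],-2,0],[[2.2,-3.8,0],-2,0]]'

```text
time_s: 2.6
ee_pos: [372.2, 173.1, 214.3]
ee_rot: [179.9, 0.0, 144.6]
force: [1.1, -0.2, 0.1]
gripper_width: 91.4
gripper_force: 0.0
```

Call:
move_arm --plan '[[[1.3,-4.0,-2],-2,0],[[1.0,-4.0,-3],-2,0],[[0,-2,-2],-2,0],[[0,0,0],0,0]]'

```text
time_s: 3.0
ee_pos: [392.3, 73.1, 142.4]
ee_rot: [-179.7, -0.2, 138.5]
force: [-0.1, 0.6, 0.2]
gripper_width: 91.4
gripper_force: 0.0
```

Run:
```python
from m import *
p=grab('wrist'); cv2.imwrite('pics/w1.png',p['frame'][:,:,::-1])
measure(p,['cassette_yellow','cassette_blue','jar_yellow','jar_blue','tray_yellow'])
s=env.state();print(s['ee_pos'],s['ee_rot'])
```

```text
cassette_yellow z7.4 [436.   54.6] [26.7 41.3] long axis -41.3 433
cassette_blue few 0
jar_yellow z76 [646.9   9.1   8.2] 36
jar_blue few 0
tray_yellow z5.8 [499.9 250.7] [189.3  99.9] long axis 73.4 6129
   white [514.7 296.7] [53.1 34.2] 854
   white [487.7 206.4] [75.  76.3] 2907
[393.66596724  74.61642691 143.88738499] [-1.79907186e+02 -1.05719199e-01  1.38568401e+02]
```

View pics/w1.png

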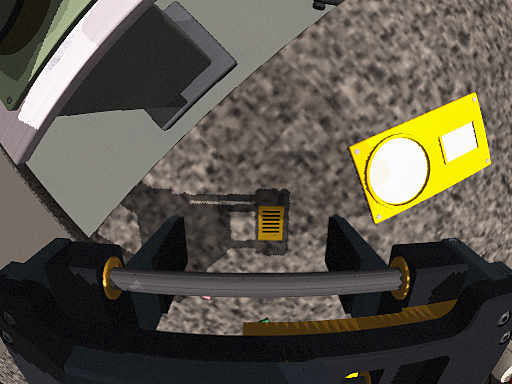

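The wrist picture shows the yellow cassette at (271,222), squared up with the fingers, and the yellow tray agrees with the other views. I'll go down to it.

Call:
move_arm --plan '[[[2.1,-1.0,-3.5],0,0],[[2.1,-1.0,-4],0,0],[[0,0,-4],0,0.3],[[0,0,-2.0],0,0.3],[[0,0,-0.7],0,0.5]]' --squeeze 20

```text
time_s: 3.55
ee_pos: [436.3, 56.6, 1.5]
ee_rot: [-179.9, -0.1, 138.8]
force: [0.3, 0.4, 0.6]
gripper_width: 70.2
gripper_force: 0.0
```

Call:
move_arm --plan '[[[0,0,0],0,1],[[0,0,0],0,1],[[0,0,0],0,1],[[0,0,0],0,1],[[0,0,0],0,1]]'

```text
time_s: 4.05
ee_pos: [436.9, 55.5, 3.3]
ee_rot: [179.9, 0.1, 138.7]
force: [0.2, 0.3, 0.7]
gripper_width: 30.2
gripper_force: 0.1
```

Call:
move_arm --plan '[[[0,0,0],0,1],[[0,0,0],0,1],[[0,0,2],0,1],[[0,0,3],0,1],[[0,0,3],0,1]]'

```text
time_s: 4.55
ee_pos: [435.8, 55.3, 83.1]
ee_rot: [-179.9, -0.1, 138.7]
force: [0.6, -0.2, 0.7]
gripper_width: 27.7
gripper_force: 20.0
```

Call:
move_arm --plan '[[[1.0,3.0,0],-8.2,1],[[1.0,3,0],-8.2,1],[[1.0,3,0],-8.2,1],[[1.0,3,0],-8.2,1],[[1.0,3,0],-8.2,1]]'

```text
time_s: 5.05
ee_pos: [486.5, 206.5, 82.4]
ee_rot: [-180.0, 0.0, 97.4]
force: [-0.4, 0.6, 0.2]
gripper_width: 27.4
gripper_force: 20.0
```

Call:
move_arm --plan '[[[1.0,3.0,0],-8.2,1],[[1.0,3,0],-8.2,1],[[0.8,3.2,0],-8.0,1],[[0,0,0],0,1],[[0,0,0],0,1]]'

```text
time_s: 5.55
ee_pos: [513.9, 297.5, 81.9]
ee_rot: [-180.0, 0.1, 73.5]
force: [-0.1, 0.2, -0.9]
gripper_width: 27.4
gripper_force: 20.0
```

Call:
move_arm --plan '[[[0,0,-3],0,1],[[0,0,-3],0,1],[[0,0,-1],0,1],[[0,0,-0.4],0,1],[[0,0,0],0,1]]'

```text
time_s: 6.05
ee_pos: [514.3, 296.7, 9.2]
ee_rot: [-180.0, 0.0, 73.3]
force: [-0.2, 0.2, -0.1]
gripper_width: 27.5
gripper_force: 20.0
```

Call:
move_arm --plan '[[[0,0,0],0,0.6],[[0,0,0],0,0.5],[[0,0,0],0,0.4],[[0,0,3],0,0.4],[[0,0,5],0,0.4]]'

```text
time_s: 6.55
ee_pos: [512.2, 296.2, 86.4]
ee_rot: [-179.7, 0.3, 73.3]
force: [1.5, -0.4, -0.1]
gripper_width: 54.4
gripper_force: 0.0
```

Run:
```python
from m import *
T2=dict(T); T2['cassette_yellow']=('yellow',(515,297),24,(9.2,18))
p=grab('side'); cv2.imwrite('pics/s2.png',cv2.resize(p['frame'][60:260,120:380,::-1],None,fx=3,fy=3))
p=grab('wrist'); cv2.imwrite('pics/w2.png',p['frame'][:,:,::-1])
measure(p,['cassette_yellow','tray_yellow'],T2)
s=env.state();print(s['ee_pos'],s['ee_rot'])
```

```text
cassette_yellow z12.7 [514.1 296.7] [38.5 26.8] long axis 73.2 850
tray_yellow z6.2 [501.  251.3] [190.7  99.3] long axis 73.3 10377
   white [515.9 301.5] [41.8 33.9] 471
   white [617.2 258.2] [18.7 13.2] 129
   white [509.  272.1] [ 4.2 28.9] 126
   white [495.7 231.2] [20.4 66.2] 823
   white [479.6 180.4] [21.4 66.5] 684
[518.63025843 299.83420975  95.28972486] [179.43560143  -0.57387361  73.32130934]
```

View pics/s2.png

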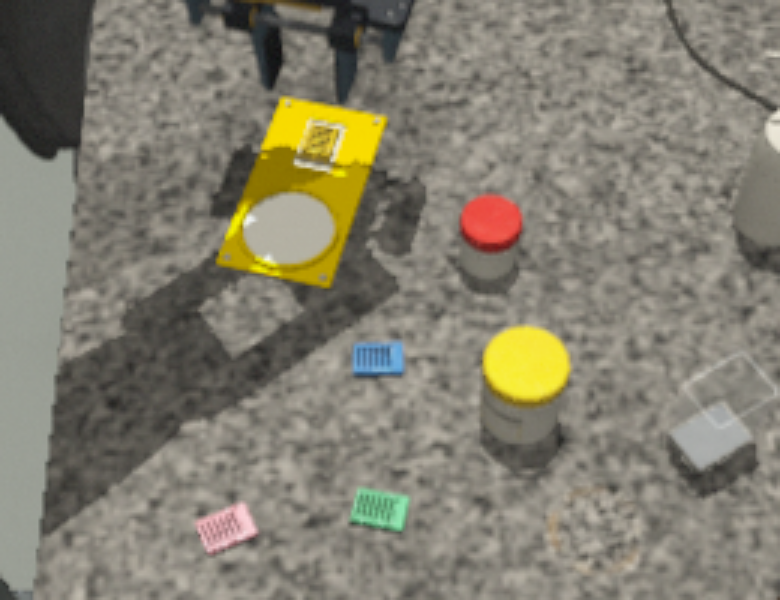

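The side crop shows the yellow cassette on its panel at (322,143), centred and lengthwise. Next is the blue cassette.

Call:
move_arm --plan '[[[0.35,-1.7,0.5],8,0.4],[[0.35,-1.7,0],8,0.4],[[0.35,-1.7,0],8,0.4],[[0.35,-1.7,0],8,0.4],[[0.35,-1.7,0],8,0.4]]'

```text
time_s: 7.15
ee_pos: [531.9, 211.8, 93.4]
ee_rot: [180.0, 0.0, 113.7]
force: [-0.5, 0.7, -0.3]
gripper_width: 54.9
gripper_force: 0.0
```

Call:
move_arm --plan '[[[0.35,-1.7,0],8,0.4],[[0.35,-1.7,0],8,0.4],[[0.35,-1.7,0],8,0.4],[[0.35,-1.7,0],8,0.4],[[0.35,-1.7,0],8,0.4]]'

```text
time_s: 7.65
ee_pos: [549.5, 126.8, 93.4]
ee_rot: [180.0, 0.0, 153.6]
force: [0.0, -0.6, 0.8]
gripper_width: 54.9
gripper_force: 0.0
```

Call:
move_arm --plan '[[[0.35,-1.7,0],8,0.4],[[0.35,-1.7,0],8,0.4],[[0.35,-1.9,0],8,0.4],[[0,0,0],0,0.4],[[0,0,0],0,0.4]]'

```text
time_s: 8.15
ee_pos: [559.8, 74.5, 93.4]
ee_rot: [180.0, -0.0, 177.1]
force: [-0.6, -0.4, -0.4]
gripper_width: 54.3
gripper_force: 0.0
```

Run:
```python
from m import *
p=grab('wrist'); measure(p,['cassette_blue','jar_yellow'])
s=env.state();print(s['ee_pos'],s['ee_rot'],s['qpos'])
```

```text
cassette_blue z7.4 [558.7  74.1] [27.6 40.5] long axis -0.7 1129
jar_yellow z76 [642.6  33.7  15.3] 202
[559.7444128   74.8839907   93.43357551] [ 1.79971591e+02 -1.20312182e-02  1.77191261e+02] [ 6.43527438e+00  2.32575458e+01  1.00887581e+02  3.62126144e-02
  5.58621894e+01 -8.07763076e+01]
```

Call:
move_arm --plan '[[[-0.1,0,-4],1,0.4],[[0,0,-3],0.5,0.4],[[0,0,-1.5],0,0.4],[[0,0,-0.6],0,0.4],[[0,0,0],0,1]]'

```text
time_s: 8.7
ee_pos: [558.5, 75.1, 2.0]
ee_rot: [180.0, -0.1, 178.8]
force: [-0.0, 0.7, -0.1]
gripper_width: 49.7
gripper_force: 0.0
```

Call:
move_arm --plan '[[[0,0,0],0,1],[[0,0,0],0,1],[[0,0,0],0,1],[[0,0,0],0,1],[[0,0,0],0,1]]'

```text
time_s: 9.2
ee_pos: [559.6, 74.6, 3.5]
ee_rot: [180.0, 0.1, 178.8]
force: [-2.0, 1.9, 5.7]
gripper_width: 27.3
gripper_force: 20.0
```

Call:
move_arm --plan '[[[0,0,2],0,1],[[0,0,3],0,1],[[0,0,3],0,1],[[-0.7,-3.2,0],-7.3,1],[[-0.7,-3.2,0],-7.3,1]]'

```text
time_s: 9.7
ee_pos: [545.4, 10.2, 83.7]
ee_rot: [180.0, 0.1, 164.0]
force: [0.3, -0.7, -1.1]
gripper_width: 27.5
gripper_force: 20.0
```

Call:
move_arm --plan '[[[-0.7,-3.2,0],-7.3,1],[[-0.7,-3.2,0],-7.3,1],[[-0.7,-3.2,0],-7.3,1],[[-0.7,-3.2,0],-7.3,1],[[-0.7,-3.2,0],-7.3,1]]'

```text
time_s: 10.2
ee_pos: [509.2, -150.8, 82.5]
ee_rot: [-180.0, -0.0, 127.4]
force: [0.7, 0.9, 0.3]
gripper_width: 27.4
gripper_force: 20.0
```

Call:
move_arm --plan '[[[-0.7,-3.2,0],-7.3,1],[[-0.8,-3.2,0],-7.3,1],[[-0.8,-3.1,0],-7.2,1],[[0,0,0],0,1],[[0,0,0],0,1]]'

```text
time_s: 10.7
ee_pos: [486.4, -244.8, 82.3]
ee_rot: [-180.0, -0.0, 105.9]
force: [0.6, 0.5, 0.0]
gripper_width: 27.0
gripper_force: 20.0
```

Run:
```python
from m import *
p=grab('wrist'); cv2.imwrite('pics/w3.png',p['frame'][:,:,::-1]); measure(p,['tray_blue'])
s=env.state();print(s['ee_pos'],s['ee_rot'],s['gripper_width'])
```

```text
tray_blue z6.0 [ 498.2 -288.6] [ 99.5 186.5] long axis -74.4 6866
   white [ 481.5 -174. ] [54.1 21. ] 791
   white [ 450.5 -199.8] [ 5.6 14.1] 83
   white [ 413.7 -223.5] [11.1 35.4] 257
   white [ 405.9 -242.1] [24.5 53.4] 620
   white [ 483.4 -235.8] [34.5 31.9] 1253
   white [ 386.7 -256.6] [14.  16.9] 182
   white [ 552.3 -217.4] [13.2  6.7] 75
   white [ 588.9 -246.7] [52.7 32.5] 678
   white [ 614.3 -249.4] [14.2 19.1] 145
   white [ 504.6 -313.9] [42.   3.5] 134
   white [ 518.  -359.1] [55. 29.] 952
[ 486.62926982 -244.13037874   82.35086489] [-1.79986404e+02 -4.60376172e-02  1.05944294e+02] 27.471733183314033
```

View pics/w3.png

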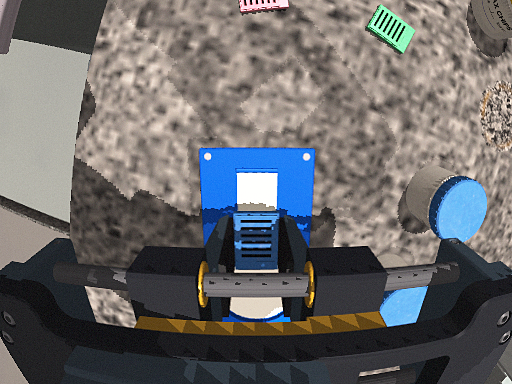

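The wrist picture shows the blue cassette held square at (256,240) over the white panel. I'll lower it.

Call:
move_arm --plan '[[[0,0,-3],0,1],[[0,0,-3],0,1],[[0,0,-1],0,1],[[0,0,-0.4],0,1],[[0,0,0],0,1]]'

```text
time_s: 11.25
ee_pos: [487.2, -243.7, 9.2]
ee_rot: [180.0, -0.0, 106.0]
force: [0.9, -0.6, -0.4]
gripper_width: 27.5
gripper_force: 20.0
```

Call:
move_arm --plan '[[[0,0,0],0,0.6],[[0,0,0],0,0.5],[[0,0,0],0,0.4],[[0,0,3],0,0.2],[[0,0,5],0,0]]'

```text
time_s: 11.75
ee_pos: [484.7, -243.4, 86.8]
ee_rot: [-179.7, -0.3, 105.9]
force: [0.9, -0.1, 0.5]
gripper_width: 64.5
gripper_force: 0.0
```

Run:
```python
from m import *
T2=dict(T); T2['cassette_blue']=('blue',(486,-244),24,(9.2,18))
p=grab('wrist'); measure(p,['cassette_blue','jar_blue'],T2)
p=grab('side'); measure(p,['cassette_blue','jar_blue'],T2)
s=env.state();print(s['ee_pos'],s['ee_rot'],s['qpos'])
```

```text
cassette_blue z12.6 [ 486.9 -244.9] [27.3 39. ] long axis -74.0 1322
jar_blue z63 [ 645.8 -190.    30.6] 2724
cassette_blue z12.5 [ 488.6 -246.8] [24.5 34.1] long axis -74.3 206
jar_blue z64 [ 649.8 -192.    28.8] 609
[ 491.03999041 -246.7465248    94.69722707] [179.44456237   0.5248163  105.90988158] [-2.78818974e+01  2.16215298e+01  1.03432162e+02  6.85459288e-03
  5.41821722e+01 -4.37982972e+01]
```

Both views show the blue cassette seated and aligned (486.9,-244.9). Next is the blue jar, approached from above with the fingers closing at about 20°, clear of the neighbouring jars.

Call:
move_arm --plan '[[[0,0,3],0,0],[[3.2,1.0,0.5],1,0],[[3.2,1.0,0.5],1,0],[[3.2,1.0,0],1,0],[[3.2,1.1,0],1,0]]'

```text
time_s: 12.35
ee_pos: [616.0, -203.3, 128.6]
ee_rot: [180.0, 0.0, 109.9]
force: [0.4, 0.0, -0.4]
gripper_width: 91.0
gripper_force: 0.0
```

Call:
move_arm --plan '[[[3.2,1.2,0],0,0],[[0,0,0],0,0],[[0,0,0],0,0]]'

```text
time_s: 12.65
ee_pos: [646.7, -191.1, 127.6]
ee_rot: [-179.9, -0.0, 110.0]
force: [-0.3, 1.2, -0.1]
gripper_width: 91.1
gripper_force: 0.0
```

Run:
```python
from m import *
p=grab('wrist'); cv2.imwrite('pics/w4.png',p['frame'][:,:,::-1]); measure(p,['jar_blue'])
p=grab('scene'); measure(p,['jar_blue'])
s=env.state();print(s['ee_pos'],s['ee_rot'],s['qpos'])
```

```text
jar_blue z63 [ 649.1 -189.6   29.4] 3569
jar_blue z66 [ 644.4 -190.1   28.6] 257
[ 645.79233354 -191.78810609  128.14148368] [-1.79925261e+02 -3.63971743e-02  1.09894182e+02] [-1.75103335e+01  3.04846335e+01  8.25702146e+01 -1.79070219e-02
  6.70266323e+01 -3.73975381e+01]
```

View pics/w4.png

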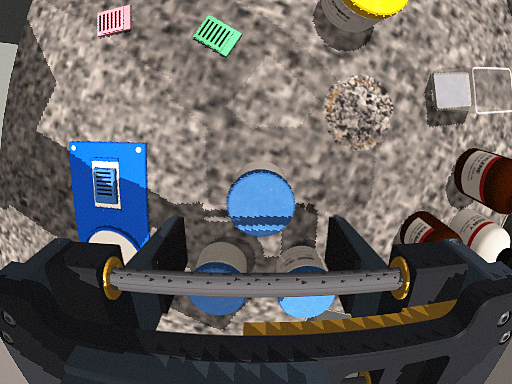

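The wrist picture shows the target jar at (262,200), centred between the fingers, with the other two jars behind at (218,290) and (305,285). I'll descend.

Call:
move_arm --plan '[[[0.2,0.1,-2.5],0,0],[[0,0,-3],0,0],[[0,0,-3],0,0],[[0,0,-2.5],0,0],[[0,0,-0.8],0,0]]' --squeeze 30

```text
time_s: 13.25
ee_pos: [645.9, -190.6, 7.9]
ee_rot: [-179.7, -0.2, 109.8]
force: [-0.5, 0.1, 0.0]
gripper_width: 90.9
gripper_force: 0.0
```

Call:
move_arm --plan '[[[0,0,0],0,1],[[0,0,0],0,1],[[0,0,0],0,1],[[0,0,0],0,1],[[0,0,0],0,1]]'

```text
time_s: 13.75
ee_pos: [649.6, -190.8, 11.8]
ee_rot: [179.9, 0.1, 109.9]
force: [0.2, -0.3, 2.1]
gripper_width: 57.3
gripper_force: 30.0
```

Call:
move_arm --plan '[[[0,0,0],0,1],[[0,0,0],0,1],[[0,0,0],0,1]]'

```text
time_s: 14.05
ee_pos: [649.7, -190.8, 11.9]
ee_rot: [179.9, 0.1, 109.9]
force: [-0.4, 0.5, 5.3]
gripper_width: 57.5
gripper_force: 30.0
```

Call:
move_arm --plan '[[[0,0,0.5],0,1],[[0,0,1.5],0,1],[[0,0,2],0,1],[[-1,0,1],0,1],[[-2.5,0,0],0,1]]'

```text
time_s: 14.55
ee_pos: [615.9, -191.0, 62.9]
ee_rot: [179.7, 0.2, 110.0]
force: [-0.3, -1.1, -0.4]
gripper_width: 57.6
gripper_force: 30.0
```

Call:
move_arm --plan '[[[-3,0,0],0,1],[[-3,-0.5,0],0,1],[[-2.5,-2,0],0,1],[[-1.2,-2.5,0],0,1],[[-0.5,-3,0],0,1]]'

```text
time_s: 15.05
ee_pos: [509.3, -270.2, 61.1]
ee_rot: [-179.9, -0.1, 110.0]
force: [0.8, -0.4, -0.9]
gripper_width: 57.2
gripper_force: 30.0
```

Call:
move_arm --plan '[[[0,-3,0],0,1],[[0,-2,0],0,1],[[0,-1.4,0],0,1],[[0,0,0],0,1],[[0,0,0],0,1]]'

```text
time_s: 15.55
ee_pos: [511.6, -333.7, 60.3]
ee_rot: [-180.0, -0.1, 109.9]
force: [-0.3, 0.1, -1.0]
gripper_width: 57.7
gripper_force: 30.0
```

Run:
```python
from m import *
T2=dict(T); T2['jar_blue']=('blue',(512,-335),50,(80,140))
p=grab('side'); cv2.imwrite('pics/s5.png',cv2.resize(p['frame'][200:384,120:376,::-1],None,fx=3,fy=3));measure(p,['jar_blue'],T2)
p=grab('scene'); measure(p,['jar_blue'],T2)
p=grab('wrist'); measure(p,['jar_blue'],T2)
s=env.state();print(s['ee_pos'],s['ee_rot'],s['gripper_width'],s['force'])
```

```text
jar_blue z111 [ 517.7 -350.1   22.3] 21
jar_blue few 0
jar_blue z112 [ 511.6 -342.5   40.8] 6809
[ 511.88262314 -333.30159375   60.45886972] [-1.79988535e+02 -5.07689705e-02  1.09977584e+02] 57.469265785631855 [-0.29858812 -0.37968363 -0.85310518]
```

View pics/s5.png

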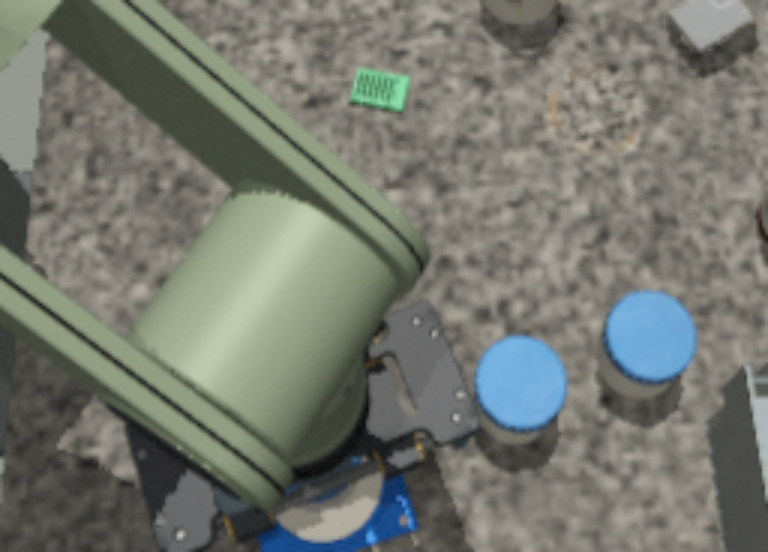

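The side crop shows the gripper over the blue well, with its body close to the neighbouring jar at (520,385) but well above it. I'll lower the jar gently.

Call:
move_arm --plan '[[[0,-0.1,-1.5],0,1],[[0,0,-1.5],0,1],[[0,0,-0.8],0,1],[[0,0,-0.4],0,1],[[0,0,0],0,1]]'

```text
time_s: 16.2
ee_pos: [511.8, -335.1, 18.2]
ee_rot: [-180.0, -0.0, 109.9]
force: [-0.0, 0.3, -0.4]
gripper_width: 57.4
gripper_force: 30.0
```

Call:
move_arm --plan '[[[0,0,-0.15],0,1],[[0,0,0],0,1]]'

```text
time_s: 16.4
ee_pos: [512.2, -335.7, 17.5]
ee_rot: [180.0, 0.0, 109.9]
force: [-0.1, 0.2, -1.5]
gripper_width: 57.7
gripper_force: 30.0
```

Call:
move_arm --plan '[[[0,0,0],0,0.3],[[0,0,0],0,0.2],[[0,0,0],0,0.1],[[0,0,0],0,0],[[0,0,0],0,0]]'

```text
time_s: 16.9
ee_pos: [511.9, -335.6, 17.1]
ee_rot: [180.0, 0.0, 109.9]
force: [-0.4, -0.5, 0.6]
gripper_width: 90.7
gripper_force: 0.0
```

Call:
move_arm --plan '[[[0,0,2],0,0],[[0,0,3],0,0],[[0,0,4],0,0],[[0,0,4],0,0],[[0,2,0],0,0]]'

```text
time_s: 17.4
ee_pos: [515.2, -319.1, 153.2]
ee_rot: [179.6, 0.6, 109.8]
force: [0.3, -0.3, 0.4]
gripper_width: 91.0
gripper_force: 0.0
```

Call:
move_arm --plan '[[[1.7,3.8,0],0,0],[[1.7,3.8,0],0,0],[[1.7,3.8,0],0,0],[[1.7,3.8,0],0,0],[[1.7,3.8,0],0,0]]'

```text
time_s: 17.9
ee_pos: [596.7, -123.4, 146.3]
ee_rot: [-179.9, -0.0, 109.9]
force: [-0.5, -0.1, 0.5]
gripper_width: 91.2
gripper_force: 0.0
```

Call:
move_arm --plan '[[[1.7,3.8,0],0,0],[[1.7,3.8,0],0,0],[[1.8,3.8,0],0,0],[[1.8,3.4,0],0,0],[[0,0,0],0,0]]'

```text
time_s: 18.4
ee_pos: [668.0, 27.4, 145.7]
ee_rot: [180.0, -0.1, 110.2]
force: [-0.4, -0.4, -1.0]
gripper_width: 91.4
gripper_force: 0.0
```

Run:
```python
from m import *
T2=dict(T); T2['jar_blue']=('blue',(512,-335),50,(50,90))
T2['cassette_blue']=('blue',(486,-244),24,(9.2,18))
for c in ['wrist','side','scene']:
    p=grab(c); print(c); measure(p,['jar_yellow','jar_blue','cassette_blue'],T2)
    if c!='scene': cv2.imwrite(f'pics/{c}6.png',p['frame'][:,:,::-1])
s=env.state();print(s['ee_pos'],s['ee_rot'],s['qpos'])
```

```text
wrist
jar_yellow z76 [669.   25.4  32.3] 3446
jar_blue few 0
cassette_blue few 0
side
jar_yellow z77 [669.6  21.1  32.8] 625
jar_blue z69 [ 511.8 -336.2   29.1] 722
cassette_blue z12.2 [ 488.2 -245.4] [24.4 38.1] long axis -74.6 218
scene
jar_yellow z79 [665.9  24.   32.3] 316
jar_blue z70 [ 509.  -334.4   29.6] 497
cassette_blue z13.8 [ 485.8 -244.6] [42.5 35.4] long axis 16.7 171
[665.95714527  22.35699538 146.13297361] [-1.79879181e+02 -1.02315121e-02  1.09944978e+02] [ 9.48809652e-01  2.91044553e+01  8.22903409e+01 -3.18218960e-02
  6.87227762e+01 -1.89846009e+01]
```

View pics/side6.png

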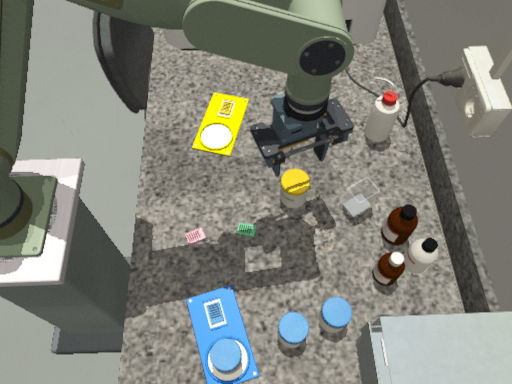

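View pics/wrist6.png

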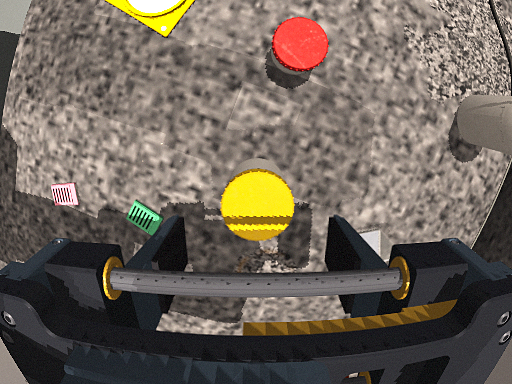

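The side picture shows the blue jar in its well at (227,355), and the blue cassette is on its panel. The wrist picture shows the yellow jar centred at (258,205), with the red jar well clear. I'll descend.

Call:
move_arm --plan '[[[0.1,0,-3],0,0],[[0,0,-4],0,0],[[0,0,-3],0,0],[[0,0,-2.2],0,0],[[0,0,-1],0,0]]' --squeeze 35

```text
time_s: 19.05
ee_pos: [665.5, 20.8, 12.5]
ee_rot: [-179.7, -0.1, 109.8]
force: [-0.9, -0.2, 0.4]
gripper_width: 91.4
gripper_force: 0.0
```

Call:
move_arm --plan '[[[0,0,0],0,0],[[0,0,0],0,1],[[0,0,0],0,1],[[0,0,0],0,1],[[0,0,0],0,1]]'

```text
time_s: 19.55
ee_pos: [669.0, 22.6, 16.4]
ee_rot: [179.8, 0.1, 109.9]
force: [1.5, -0.2, 2.6]
gripper_width: 63.6
gripper_force: 35.0
```

Call:
move_arm --plan '[[[0,0,0],0,1],[[0,0,0],0,1],[[0,0,0],0,1]]'

```text
time_s: 19.85
ee_pos: [669.0, 22.6, 16.3]
ee_rot: [179.8, 0.0, 109.9]
force: [0.4, 0.6, 5.6]
gripper_width: 63.3
gripper_force: 35.0
```

Call:
move_arm --plan '[[[0,0,0.5],0,1],[[0,0,1.5],0,1],[[0,0,2],0,1],[[-1,0,1],0,1],[[-2.5,0,0],0,1]]'

```text
time_s: 20.35
ee_pos: [634.8, 22.5, 67.3]
ee_rot: [179.7, 0.1, 109.9]
force: [0.2, -0.6, -1.8]
gripper_width: 63.8
gripper_force: 35.0
```

Call:
move_arm --plan '[[[-3,0.5,0],0,1],[[-3,1.5,0],0,1],[[-2.5,2.5,0],0,1],[[-2.5,2.5,0],0,1],[[-2,3,0],0,1]]'

```text
time_s: 20.85
ee_pos: [500.0, 122.4, 65.3]
ee_rot: [-179.9, -0.0, 109.9]
force: [0.8, 0.1, -1.3]
gripper_width: 63.4
gripper_force: 35.0
```

Call:
move_arm --plan '[[[-1.1,3,0],0,1],[[-0.5,3,0],0,1],[[0,2.4,0],0,1],[[0,0,0],0,1],[[0,0,0],0,1]]'

```text
time_s: 21.35
ee_pos: [486.0, 206.2, 65.1]
ee_rot: [-179.9, 0.0, 110.0]
force: [-0.6, -0.0, -1.9]
gripper_width: 63.8
gripper_force: 35.0
```

Run:
```python
from m import *
T2=dict(T); T2['jar_yellow']=('yellow',(488,207),55,(105,150))
for c in ['wrist','side','scene']:
    p=grab(c); print(c); measure(p,['jar_yellow'],T2)
    if c=='wrist': cv2.imwrite(f'pics/{c}7.png',p['frame'][:,:,::-1])
s=env.state();print(s['ee_pos'],s['ee_rot'],s['gripper_width'])
```

```text
wrist
jar_yellow z125 [483.6 210.   32. ] 4171
side
jar_yellow z125 [490.7 206.4  37.3] 345
scene
jar_yellow z127 [496.1 192.3  27.2] 45
[486.50601438 205.37314096  65.04495243] [-1.79957587e+02  1.66497992e-02  1.09859584e+02] 63.57267033161716
```

View pics/wrist7.png

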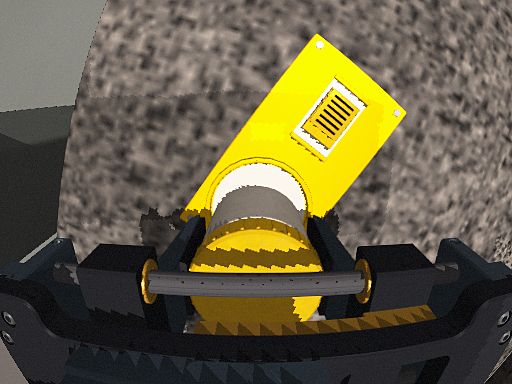

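The wrist picture shows the jar held upright over the yellow well, with the cassette still centred at (333,117). I'll lower it.

Call:
move_arm --plan '[[[0.1,0,-1.5],0,1],[[0,0,-1.5],0,1],[[0,0,-0.8],0,1],[[0,0,-0.4],0,1],[[0,0,0],0,1]]'

```text
time_s: 22.0
ee_pos: [487.8, 206.0, 22.7]
ee_rot: [-180.0, 0.0, 109.9]
force: [0.4, -0.1, -0.4]
gripper_width: 63.8
gripper_force: 35.0
```

Call:
move_arm --plan '[[[0,0,-0.15],0,1],[[0,0,0],0,1]]'

```text
time_s: 22.2
ee_pos: [488.2, 206.5, 21.9]
ee_rot: [179.9, -0.0, 109.9]
force: [-0.8, -0.8, -1.1]
gripper_width: 63.7
gripper_force: 35.0
```

Call:
move_arm --plan '[[[0,0,-0.1],0,1],[[0,0,0],0,1]]'

```text
time_s: 22.4
ee_pos: [488.3, 206.7, 21.3]
ee_rot: [179.9, -0.0, 109.9]
force: [-0.5, -1.3, 3.1]
gripper_width: 63.8
gripper_force: 35.0
```

Call:
move_arm --plan '[[[0,0,0],0,0.25],[[0,0,0],0,0.15],[[0,0,0],0,0.05],[[0,0,0],0,0],[[0,0,0],0,0]]'

```text
time_s: 22.9
ee_pos: [487.9, 206.4, 20.5]
ee_rot: [180.0, 0.0, 109.9]
force: [-0.3, 0.2, 0.3]
gripper_width: 90.8
gripper_force: 0.0
```

Call:
move_arm --plan '[[[0,0,2],0,0],[[0,0,3],0,0],[[0,0,4],0,0],[[0,0,4],0,0],[[0,0,4],0,0]]'

```text
time_s: 23.4
ee_pos: [487.6, 206.3, 192.0]
ee_rot: [-180.0, -0.0, 109.9]
force: [1.0, 0.6, 0.0]
gripper_width: 91.1
gripper_force: 0.0
```

Call:
move_arm --plan '[[[-1,-4,0],0,0],[[-1,-4,0],0,0],[[-1,-4,0],0,0],[[-1,-4,0],0,0],[[0,0,0],0,0]]'

```text
time_s: 23.9
ee_pos: [446.2, 43.0, 190.6]
ee_rot: [-179.9, 0.1, 109.7]
force: [0.1, 0.6, -0.4]
gripper_width: 91.2
gripper_force: 0.0
```

Run:
```python
from m import *
T2=dict(T); T2['jar_yellow']=('yellow',(488,207),50,(60,110)); T2['cassette_yellow']=('yellow',(515,297),24,(9.2,18))
T2['jar_blue']=('blue',(512,-335),50,(50,90)); T2['cassette_blue']=('blue',(486,-244),24,(9.2,18))
for c in ['side','scene']:
    p=grab(c); print(c); measure(p,['jar_yellow','cassette_yellow','jar_blue','cassette_blue','jar_red'],T2)
    if c=='side': cv2.imwrite(f'pics/{c}8.png',p['frame'][:,:,::-1])
print(env.state()['ee_pos'])
```

```text
side
jar_yellow z81 [485.2 197.3  31.8] 72
cassette_yellow few 3
jar_blue z69 [ 511.8 -336.2   29.1] 760
cassette_blue z12.3 [ 488.2 -245.5] [24.5 38. ] long axis -74.4 224
jar_red z55 [654.8 169.1  25.9] 301
scene
jar_yellow z84 [482.8 206.8  34.8] 372
cassette_yellow z13.4 [510.8 299.6] [39.4 30.6] long axis 31.0 81
jar_blue z71 [ 508.8 -334.4   29.6] 498
cassette_blue z13.7 [ 483.4 -245.3] [41.7 36.1] long axis 14.1 168
jar_red z57 [660.8 157.2  18.3] 44
[447.93274029  46.03356619 190.74088455]
```

View pics/side8.png

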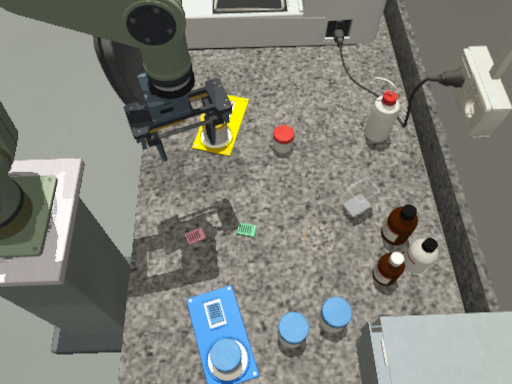

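The arm hides the yellow tray at (222,130) in this view, so I'll move further off and look again.

Call:
move_arm --plan '[[[0,-4,1],0,0],[[0,-4,1],0,0],[[0,-4,0],0,0],[[0,-4,0],0,0],[[0,0,0],0,0]]'

```text
time_s: 24.5
ee_pos: [449.0, -116.1, 210.5]
ee_rot: [180.0, 0.1, 109.7]
force: [-0.0, 0.5, -0.0]
gripper_width: 90.9
gripper_force: 0.0
```

Run:
```python
from m import *
T2=dict(T); T2['jar_yellow']=('yellow',(488,207),50,(60,110)); T2['cassette_yellow']=('yellow',(515,297),24,(9.2,18))
for c in ['side','wrist','scene']:
    p=grab(c); print(c); measure(p,['jar_yellow','cassette_yellow','jar_red'],T2)
    if c=='side': cv2.imwrite(f'pics/{c}9.png',cv2.resize(p['frame'][60:260,120:380,::-1],None,fx=3,fy=3))
```

```text
side
jar_yellow z82 [487.  203.1  33.4] 502
cassette_yellow z12.3 [512.5 294.9] [40.5 32.9] long axis 74.6 110
jar_red z55 [655.  169.9  25.6] 300
wrist
jar_yellow few 0
cassette_yellow few 0
jar_red z54 [652.8 169.8  26.4] 794
scene
jar_yellow z84 [485.1 206.7  33.5] 422
cassette_yellow z14.1 [509.3 299.3] [40.  27.2] long axis 40.9 85
jar_red z58 [653.1 171.3  25.9] 199
```

View pics/side9.png

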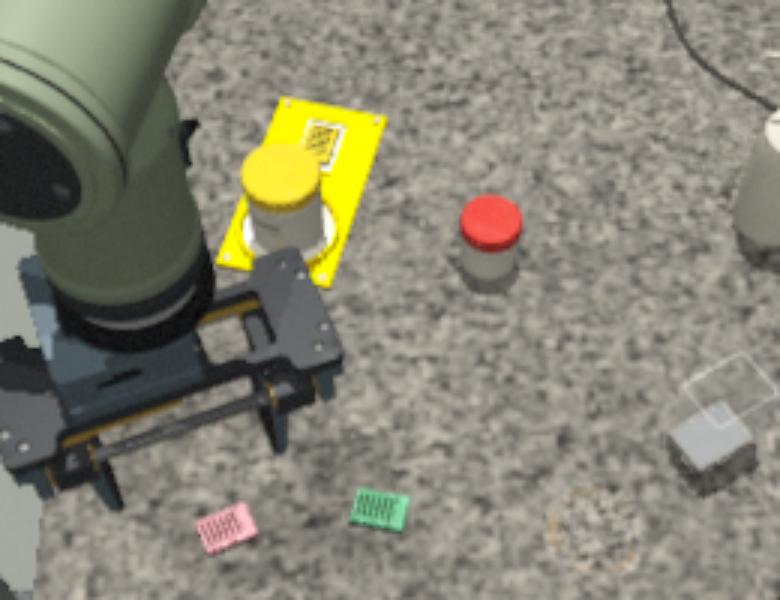

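The side crop shows the yellow jar upright in its well at (285,195) and its cassette on the panel at (322,140). The red jar and the pink and green cassettes haven't moved. I'll hand the job in.

```bash
python3 -c "
from workcell import env
print(env.job_done())"
```

```text
the job is handed in; nothing more can be done
None
```

The job is handed in at about 25 s: the last camera checks showed both jars upright in their wells and both cassettes on their panels, with the red jar and the pink and green cassettes unmoved; no verdict came back.

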